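Snap the routing template onto its jig

ROBOT

A 6-joint arm with a two-finger parallel gripper is mounted at the origin on the work surface. World frame = base frame: x ahead of the robot, y to its left, z up, the work surface at z = 0. Lengths are in m, angles in degrees, forces in N, time in s.
With the tool pointing down it reaches from about 0.4 to 0.825 m from the base axis. Payload 7 kg.
Tool frame: the origin (TCP) lies midway between the tips of the shut fingers; the grasp point (between the pads) lies 19 mm behind it; z points along the fingers, y is the direction in which the jaws open and shut (so a half turn about z gives the same grasp; the last joint's range is limited). The gripper opens to 88 mm and grips with 3 to 60 N. Pads are 19 mm wide; open, the fingers measure 130 mm over their backs; the gripper's body (78 mm by 193 mm) begins 47 mm behind the grasp point.
Start: joints at [81.137, 20.546, 0.682, 0, -70.136, -16.507], TCP at [0.289, 0.61, 0.227] pointing down, gripper open.
Joint ranges: [-176.03, 176.03], [-82.01, 121.73], [-58.28, 71.71], [-173.87, 95.51], [-174.79, -0.11], [-173.66, 173.66]. Speed limits (degrees/s): [136.94, 136.94, 172.46, 180, 180, 180].

INTERFACE

Orientations are given as [roll, pitch, yaw] about the fixed x, y, z axes, in that order (R = Rz(yaw) Ry(pitch) Rx(roll)).
In Python, from plant import ctrl, snapshot gives the robot as it stands.
- The arm moves only by the shell command python3 -m pendant 'ROWS'. ROWS is JSON, a list of rows, each a list of 7 numbers: the shift along the tool's x, y, z in m, then the turn, a rotation vector about the tool's x, y, z in rad, then the opening, from -1 (shut) to 1 (fully open), so that 0 is half open. In form: [[x, y, z, ax, ay, az, jaw], ...]. A call has 1 to 12 rows; each row is the pose to reach, as a shift and turn from the pose commanded when the call began, along the tool's axes at that moment; what a row does not reach only later rows make up. A row lasts 1/8 s, in which the tool goes at most 62.5 mm and 10.7 degrees, less where a joint would pass 70% of its speed; a pose out of reach is approached as far as the arm can. A call with a gripper value outside its range is refused whole. The fingers move at their own pace and stop on an object; the grip force is fixed at half the most. Time passes only in rows, so rows that repeat a pose let the fingers close. It gives the time, the measured TCP pose, the force and the opening at its end, in the units of the state.
- ctrl.get_obs(): the state, without advancing time (a new reading comes with each control period).
- snapshot(name): name is "side" or "top"; returns a dict with "image" (384x512x3 uint8, blue, green, red), "mtx" (3x3 intrinsics, pixels), "eye" and "attitude" of the camera in the world. Camera axes: x right, y up, looking along -z (the intrinsics and any distortion apply to the point x, -y, -z); pixel columns grow to the right and rows downward; lengths in m; the calibration is good to about 2 mm. A picture is of the moment at which its call begins. There is no depth.
- ctrl.close_job(): hands the job in, once; it reports no verdict.
The state is a dict: "clock": time; "joint_pos": joint angles; "qvel": joint speeds; "tau": joint torques, N m; "tool_pos": TCP position; "orientation": TCP orientation; "force": force on the tool from outside, world axes, zero at the start; "moment": the same for the moment, N m; "opening": finger opening in m.
Only numpy, scipy, OpenCV 4.12 (cv2) and the standard library are available. Lean on these libraries where they do the work, as an engineer would, in place of code of your own. Each camera call takes 0.05 s, during which the arm holds its last target.

TASK

Pick up the amber routing template by its wooden grip, set it over the four posts of the plywood jig, and press it straight down until all four posts have clicked through and it sits flat on the black collars; then let go. Lower it rather than dropping it, and leave the grey template and the roll of tape where they lie.

Things in the scene. Friction and masses are not known exactly. Their poses are not given: they have to be found in the camera images.
- template: Amber plate 190 (x) x 130 (y) x 8 mm, 0.2 to 0.33 kg, flat on the table. Four 30 mm through holes at x = +-70, y = +-42 mm fit the jig's posts; two 34 mm windows at x = +-44, y = 0. Central wooden grip block 44 (x) x 26 (y) mm, from 8 to 50 mm above the underside. Origin: centre of the underside; x along the long side, z up. It fits either way round (half turn about z).
- jig: Fixed plywood base 240 (x) x 170 x 18 mm; origin: centre of underside, z up. Posts at x = +-70, y = +-42 mm: black collar (38 mm wide, top at 30 mm, carries the plate), white 14 mm stem, cone to a tip at 76 mm. Two sprung red barbs per stem (+x and -x sides, 40 to 61 mm high, 34 mm across). The plate rests on them with its underside at 45 mm; 12 to 20 N down on the grip snaps it to 30 mm.
- grey_template: Bystander: dark grey plate 190 x 130 x 8 mm with the same wooden grip but only two large 50 mm holes; it does not fit this jig. Origin: centre of the underside. Leave it alone.
- tape: Bystander: roll of ochre tape lying flat, 100 mm across, 25 mm high, 0.15 kg. Origin: centre of the underside. Leave it alone.

How it is judged (in metres and radians):
At the end, for the whole second after the job is handed in: The amber template lies at rest, right way up, on the four collars of the jig with all four posts clicked through its corner holes: underside within 4 mm of the collars' height, level within 2 degrees, centred within 12 mm and 10 degrees (either way round), and released (horizontal distance between template and jig below 0.012 m and z of template in the frame of jig between 0.025 and 0.034 m and angle between the z axis of template and the z axis of jig, either way round below 0.04 rad and angle between the x axis of template and the x axis of jig, either way round below 0.17 rad and angle between template's own z axis and vertical below 0.1 rad and linear speed of template below 0.02 m/s); the robot touches nothing.
It fails at once if the amber template was dropped (falling freely faster than 0.6 m/s) (linear speed of template above 0.6 m/s and contact force between template and anything else below 0.05 N).
It fails at once if the grey template was moved by more than 30 mm (distance of grey_template from where it was at the start of the episode above 0.03 m).
It fails at once if the tape was moved by more than 30 mm (distance of tape from where it was at the start of the episode above 0.03 m).
It also fails if it takes over 40 s, if anything falls off the work surface, if the arm or the gripper's body presses on something with over 40 N, if the wrist force passes 120 N, or if a joint passes its speed limit or range.

## Working session

There is one attempt and no reset: what is moved stays moved. The work goes in short steps, Python scripts to look and compute and a shell command to move; the robot and the scene stay as the last step left them, time stands still between calls to the robot, and variables do not carry over. Pictures are saved under pics/ and viewed, and the job is handed in when it is done.

```bash
ls; mkdir -p pics
python3 - <<'E'
from plant import ctrl, snapshot
import cv2, numpy as np
np.set_printoptions(precision=4,suppress=True)
for n in("top","side"):
    s=snapshot(n); cv2.imwrite(f"pics/{n}0.png",s["image"]); print(n,{k:v for k,v in s.items() if k!="image"})
print(ctrl.get_obs())
E
```

```text
pics
top {'mtx': array([[372.4066,   0.    , 258.5774],
       [  0.    , 372.4066, 186.9778],
       [  0.    ,   0.    ,   1.    ]]), 'eye': array([0.4892, 0.0225, 0.936 ]), 'attitude': array([  5.9544,  -0.6675, -91.136 ])}
side {'mtx': array([[451.1385,   0.    , 259.1638],
       [  0.    , 451.1385, 197.8121],
       [  0.    ,   0.    ,   1.    ]]), 'eye': array([ 0.4595, -0.9133,  0.9062]), 'attitude': array([46.9264,  0.9083, -8.7358])}
{'clock': 0.1, 'joint_pos': array([ 81.1357,  20.5865,   0.6383,  -0.0185, -70.1343, -16.509 ]), 'qvel': array([-0.0862, -0.1058,  0.1681,  0.1687,  0.0048, -0.061 ]), 'tau': array([ -0.002 , -58.4162,  29.3752,   7.0156,   0.0101,  -0.    ]), 'tool_pos': array([0.2891, 0.6095, 0.2257]), 'orientation': array([179.916 ,  -0.0068, -25.3796]), 'force': array([0.0302, 0.6374, 0.3338]), 'moment': array([-0.0238,  0.0059,  0.0401]), 'opening': 0.08751763861004128}
```

View pics/top0.png

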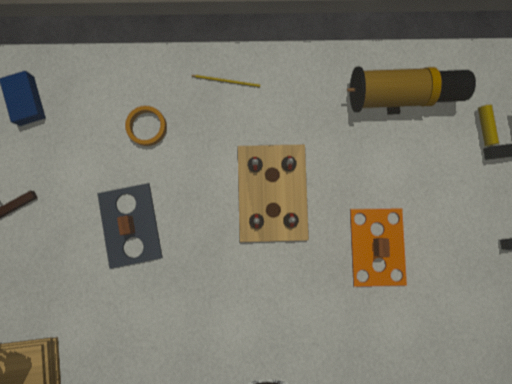

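View pics/side0.png

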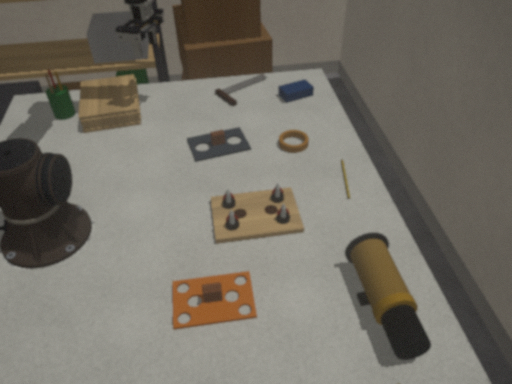

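The top view shows the amber template at about (378,247) and the jig at (272,193), with its long side along the image rows. The grey template is at (130,225) and the tape at (146,126). The side view shows all of them clear of the arm. Next I'll measure.

```bash
cat > h.py <<'E'
from plant import ctrl, snapshot
import cv2, numpy as np
from scipy.spatial.transform import Rotation as R
np.set_printoptions(precision=4,suppress=True)
def cast(s,px,z):
    px=np.atleast_2d(np.asarray(px,float)); K=s["mtx"]
    d=np.c_[(px[:,0]-K[0,2])/K[0,0],-(px[:,1]-K[1,2])/K[1,1],-np.ones(len(px))]
    d=R.from_euler("xyz",s["attitude"],degrees=True).apply(d)
    return s["eye"]+d*((z-s["eye"][2])/d[:,2])[:,None]
def project(s,P):
    P=np.atleast_2d(P); q=R.from_euler("xyz",s["attitude"],degrees=True).inv().apply(P-s["eye"]); K=s["mtx"]
    return np.c_[K[0,0]*q[:,0]/-q[:,2]+K[0,2],K[1,1]*-q[:,1]/-q[:,2]+K[1,2]]
def amber(s,roi=None):
    hsv=cv2.cvtColor(s["image"],cv2.COLOR_BGR2HSV)
    m=cv2.inRange(hsv,(5,200,150),(16,255,255))
    return m
def holes(s,m,z,lo=40):
    c,h=cv2.findContours(m,cv2.RETR_CCOMP,cv2.CHAIN_APPROX_NONE)
    big=max((i for i in range(len(c)) if h[0][i][3]<0),key=lambda i:cv2.contourArea(c[i]))
    out=[]
    for i in range(len(c)):
        if h[0][i][3]==big and cv2.contourArea(c[i])>lo:
            (x,y),_=(cv2.fitEllipse(c[i])[:2]) ; out.append((x,y,cv2.contourArea(c[i])))
    return c[big],out
E
python3 - <<'E'
from h import *
for n in("top","side"):
    s=snapshot(n); m=amber(s); cv2.imwrite(f"pics/m_{n}.png",m)
    c,o=holes(s,m,.008)
    print(n,cv2.contourArea(c))
    W=cast(s,c[:,0,:],.008)[:,:2].astype(np.float32)
    print(cv2.minAreaRect(W*1000))
    for x,y,a in o: print((round(x,1),round(y,1)),a,cast(s,(x,y),.008)[0])
    hsv=cv2.cvtColor(s["image"],cv2.COLOR_BGR2HSV)
    roi=(225,130,100,125) if n=="top" else (200,170,115,85)
    x,y,w,h=roi
    cv2.imwrite(f"pics/jig_{n}.png",cv2.resize(s["image"][y:y+h,x:x+w],None,fx=5,fy=5,interpolation=cv2.INTER_CUBIC)[:600,:800])
    print(hsv[150,272] if n=="top" else hsv[228,260])
E
```

```text
top 3467.0
((431.5639343261719, -282.439208984375), (184.13299560546875, 125.61148834228516), 0.02011813037097454)
(362.6, 275.6) 189.5 [ 0.3626 -0.2411  0.008 ]
(396.4, 274.9) 195.5 [ 0.3625 -0.3244  0.008 ]
(378.4, 247.2) 953.5 [ 0.4304 -0.2836  0.008 ]
(359.7, 218.5) 176.0 [ 0.5022 -0.2407  0.008 ]
[ 20 114 150]Traceback (most recent call last):
  File "<stdin>", line 4, in <module>
  File "h.py", line 19, in holes
    big=max((i for i in range(len(c)) if h[0][i][3]<0),key=lambda i:cv2.contourArea(c[i]))
ValueError: max() iterable argument is empty
```

Run:
```python
from h import *
s=snapshot("side"); hsv=cv2.cvtColor(s["image"],cv2.COLOR_BGR2HSV)
print(hsv[315,210],hsv[280,200],hsv[318,240], hsv[197,262],hsv[235,270])
x,y,w,h=200,170,115,85
cv2.imwrite("pics/jig_side.png",cv2.resize(s["image"][y:y+h,x:x+w],None,fx=5,fy=5,interpolation=cv2.INTER_CUBIC))
m=cv2.inRange(hsv,(4,170,100),(17,255,255)); m[:260]=0;m[340:]=0;m[:,270:]=0
c,o=holes(s,m,.008,lo=30)
print(cv2.minAreaRect((cast(s,c[:,0,:],.008)[:,:2]*1000).astype(np.float32)))
for a,b,ar in o: print((round(a,1),round(b,1)),ar,cast(s,(a,b),.008)[0])
s=snapshot("top"); hsv=cv2.cvtColor(s["image"],cv2.COLOR_BGR2HSV)
m=cv2.inRange(hsv,(4,170,100),(17,255,255)); m[:200]=0;m[:,:345]=0
c,o=holes(s,m,.008,lo=30)
print(cv2.minAreaRect((cast(s,c[:,0,:],.008)[:,:2]*1000).astype(np.float32)))
for a,b,ar in o: print((round(a,1),round(b,1)),ar,cast(s,(a,b),.008)[0])
# jig base
m=cv2.inRange(hsv,(12,60,70),(28,200,255)); m[:140]=0;m[250:]=0;m[:,:232]=0;m[:,315:]=0
c=max(cv2.findContours(m,0,1)[0],key=cv2.contourArea)
r=cv2.minAreaRect((cast(s,c[:,0,:],.018)[:,:2]*1000).astype(np.float32));print("jig",r)
x,y,w,h=225,135,100,115
cv2.imwrite("pics/jig_top.png",cv2.resize(s["image"][y:y+h,x:x+w],None,fx=5,fy=5,interpolation=cv2.INTER_CUBIC))
```

```text
[ 13 181 151] [ 14 171 152] [ 13 161 125] [ 19  90 145] [ 18  74 107]
((429.99578857421875, -286.69915771484375), (123.56732177734375, 180.69480895996094), 89.4342269897461)
(211.8, 295.3) 885.0 [ 0.4291 -0.2772  0.008 ]
((432.01898193359375, -281.9630126953125), (127.86895751953125, 186.22042846679688), 89.96485900878906)
(396.0, 274.8) 151.0 [ 0.3626 -0.3235  0.008 ]
(362.0, 275.7) 155.0 [ 0.3623 -0.2395  0.008 ]
(379.8, 253.1) 501.0 [ 0.416  -0.2864  0.008 ]
(376.6, 228.8) 183.5 [ 0.4758 -0.2815  0.008 ]
(359.4, 218.7) 147.5 [ 0.5017 -0.2397  0.008 ]
(392.8, 217.9) 143.5 [ 0.5019 -0.3234  0.008 ]
jig ((570.9129638671875, -23.880027770996094), (239.732421875, 169.30296325683594), 0.354463666677475)
```

View pics/jig_top.png

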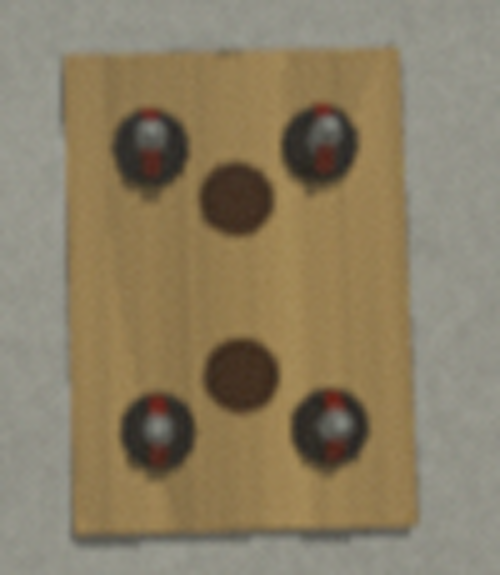

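View pics/jig_side.png

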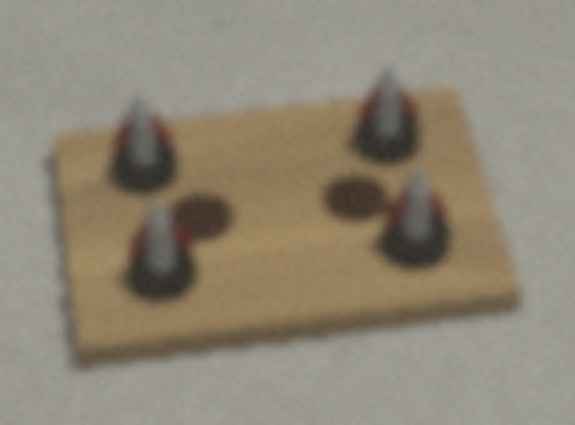

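Run:
```python
from h import *
S=snapshot("side");T=snapshot("top")
a=np.array([(141,97),(388,68),(158,200),(418,172)])/5+[200,170]
b=np.array([(152,124),(324,122),(157,424),(335,422)])/5+[225,135]
print("side tips z.076",cast(S,a,.076),cast(S,a,.076).mean(0))
print("top tips",cast(T,b,.076),cast(T,b,.076).mean(0))
d=np.array([(237,199),(241,375)])/5+[225,135]; ds=np.array([(201,215),(354,198)])/5+[200,170]
print("discs",cast(T,d,.018),cast(S,ds,.018))
hsv=cv2.cvtColor(S["image"],cv2.COLOR_BGR2HSV)
m=cv2.inRange(hsv,(0,0,0),(180,100,255))
roi=np.zeros_like(m); roi[272:328,170:258]=255; m&=roi
n,l,st,ce=cv2.connectedComponentsWithStats(m)
for i in range(1,n):
    if 30<st[i,4]<300: print("hole",ce[i],st[i,4],cast(S,ce[i],.008)[0])
# predicted projections
for nm,s in(("T",T),("S",S)):
    print(nm,project(s,[(0.4321+x,-.2815+y,.008) for x in(-.07,.07) for y in(-.042,.042)]).round(1).tolist())
x,y,w,h=160,260,115,80
cv2.imwrite("pics/tp_side.png",cv2.resize(S["image"][y:y+h,x:x+w],None,fx=6,fy=6,interpolation=cv2.INTER_CUBIC))
```

```text
side tips z.076 [[ 0.5024  0.0144  0.076 ]
 [ 0.6408  0.0151  0.076 ]
 [ 0.503  -0.0676  0.076 ]
 [ 0.6413 -0.0697  0.076 ]] [ 0.5719 -0.027   0.076 ]
top tips [[ 0.6427  0.0169  0.076 ]
 [ 0.6422 -0.0637  0.076 ]
 [ 0.5028  0.0172  0.076 ]
 [ 0.5021 -0.0648  0.076 ]] [ 0.5725 -0.0236  0.076 ]
discs [[ 0.6145 -0.0251  0.018 ]
 [ 0.527  -0.025   0.018 ]] [[ 0.5284 -0.0244  0.018 ]
 [ 0.6147 -0.0254  0.018 ]]
hole [240.   280.25] 84 [ 0.5005 -0.2448  0.008 ]
hole [182.5795 287.9545] 88 [ 0.361  -0.2448  0.008 ]
hole [231.4715 295.8862] 123 [ 0.475  -0.2866  0.008 ]
hole [194.1917 300.925 ] 120 [ 0.387  -0.2863  0.008 ]
hole [244.5146 309.4951] 103 [ 0.5007 -0.3286  0.008 ]
hole [183.6887 318.0755] 106 [ 0.3611 -0.3286  0.008 ]
T [[396.1, 275.0], [362.0, 275.8], [392.8, 217.8], [359.3, 218.5]]
S [[184.0, 316.1], [183.0, 286.1], [244.8, 307.5], [240.4, 278.4]]
```

View pics/tp_side.png

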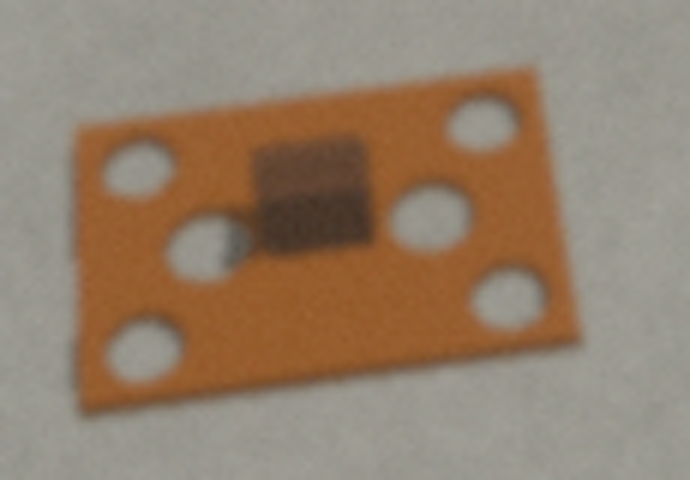

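Both views agree within a few mm. The template centre is at about (0.432,-0.2825) with yaw about 0°. The jig is at about (0.5715,-0.0245) with yaw about 0.2°. The 140 x 84 mm hole and post spacing checks out. Now I'll move towards the template via a waypoint clear of the base.

```bash
cat >> h.py <<'E'
def go(p,yaw=0.,o=None):
    o=o or ctrl.get_obs()
    r0=R.from_euler("xyz",o["orientation"],degrees=True)
    r1=R.from_euler("xyz",[180,0,yaw],degrees=True)
    print("shift",r0.inv().apply(np.array(p)-o["tool_pos"]),"turn",(r0.inv()*r1).as_rotvec())
E
python3 -m pendant '[[0.045,0.035,0,0,0,-0.09,1],[0.09,0.07,0,0,0,-0.18,1],[0.135,0.105,0,0,0,-0.27,1],[0.18,0.14,0,0,0,-0.36,1],[0.225,0.175,0,0,0,-0.443,1],[0.27,0.21,0,0,0,-0.443,1],[0.32,0.245,0,0,0,-0.443,1],[0.366,0.28,0,0,0,-0.443,1],[0.366,0.28,0,0,0,-0.443,1],[0.366,0.28,0,0,0,-0.443,1]]'
python3 -c "
from h import *
go((.432,-.2825,.12))"
```

```text
clock: 1.65
tool_pos: [0.5, 0.1999, 0.2267]
orientation: [-180.0, -0.0, -0.1]
force: [0.1, 0.4, -0.7]
opening: 0.0877
shift [-0.0676  0.4825  0.1065] turn [-0.0003 -0.0002 -0.0009]
```

```bash
python3 -m pendant '[[-0.007,0.05,0,0,0,0,1],[-0.014,0.1,0,0,0,0,1],[-0.021,0.15,0,0,0,0,1],[-0.028,0.2,0,0,0,0,1],[-0.035,0.25,0,0,0,0,1],[-0.042,0.3,0,0,0,0,1],[-0.05,0.35,0.03,0,0,0,1],[-0.056,0.4,0.06,0,0,0,1],[-0.063,0.45,0.09,0,0,0,1],[-0.068,0.483,0.106,0,0,0,1],[-0.068,0.483,0.106,0,0,0,1],[-0.068,0.483,0.106,0,0,0,1]]'
python3 -c "
from h import *
go((.432,-.2825,.015))
for n in('top','side'):
  s=snapshot(n);cv2.imwrite(f'pics/{n}1.png',s['image'])
im=np.vstack([cv2.resize(cv2.imread('pics/side1.png')[180:380,80:330],None,fx=2.4,fy=2.4)])
cv2.imwrite('pics/s1.png',im)"
```

```text
clock: 3.15
tool_pos: [0.4328, -0.2822, 0.1207]
orientation: [180.0, -0.0, 0.1]
force: [-0.1, -0.1, -0.2]
opening: 0.0873
shift [-0.0008  0.0003  0.1057] turn [ 0.0001 -0.0002  0.0013]
```

View pics/s1.png

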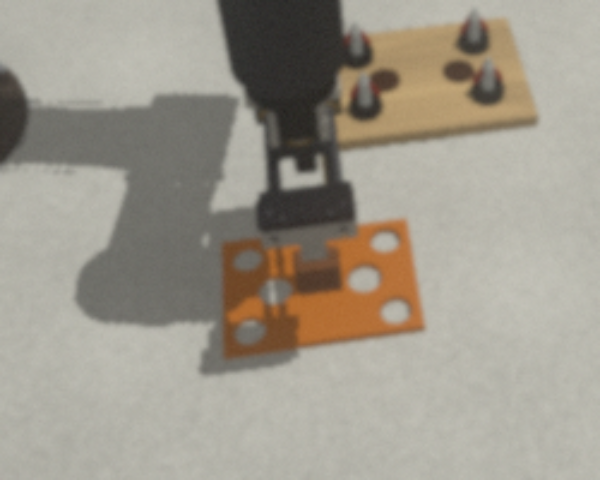

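The open gripper hangs over the template, centred on the grip at crop (317,275), with its fingers to either side along y. I'll go down 105 mm and close.

```bash
python3 -m pendant '[[0,0,0.03,0,0,0,1],[0,0,0.06,0,0,0,1],[0,0,0.085,0,0,0,1],[0,0,0.1,0,0,0,1],[0,0,0.105,0,0,0,1],[0,0,0.105,0,0,0,1],[0,0,0.105,0,0,0,-1],[0,0,0.105,0,0,0,-1],[0,0,0.105,0,0,0,-1],[0,0,0.105,0,0,0,-1],[0,0,0.105,0,0,0,-1],[0,0,0.105,0,0,0,-1]]'
python3 -c "
from h import *
s=snapshot('side');cv2.imwrite('pics/s2.png',cv2.resize(s['image'][180:380,80:330],None,fx=2.4,fy=2.4))"
```

```text
clock: 4.75
tool_pos: [0.432, -0.283, 0.0156]
orientation: [-180.0, 0.0, 0.0]
force: [0.7, -0.1, -0.2]
opening: 0.0328
```

View pics/s2.png

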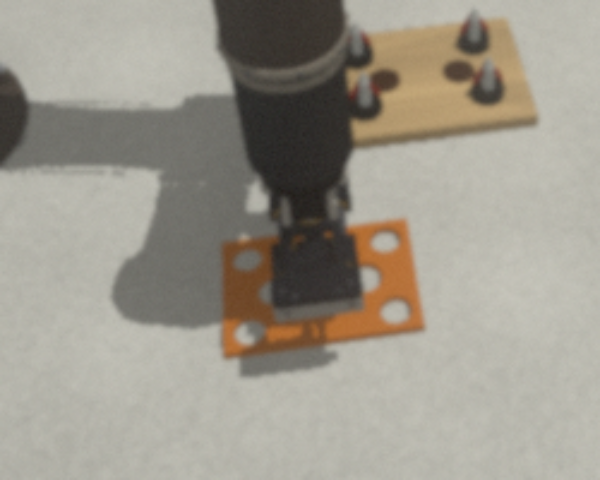

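The gripper is down around the grip, but the opening is still 33 mm, against a grip width of 26 mm. I'll let it finish closing, then lift.

```bash
python3 -m pendant '[[0,0,0,0,0,0,-1],[0,0,0,0,0,0,-1],[0,0,0,0,0,0,-1],[0,0,0,0,0,0,-1]]'; python3 -m pendant '[[0,0,0,0,0,0,-1],[0,0,-0.005,0,0,0,-1],[0,0,-0.015,0,0,0,-1],[0,0,-0.03,0,0,0,-1],[0,0,-0.05,0,0,0,-1],[0,0,-0.07,0,0,0,-1],[0,0,-0.09,0,0,0,-1],[0,0,-0.11,0,0,0,-1],[0,0,-0.125,0,0,0,-1],[0,0,-0.13,0,0,0,-1],[0,0,-0.13,0,0,0,-1],[0,0,-0.13,0,0,0,-1]]'
python3 -c "
from h import *
s=snapshot('top');cv2.imwrite('pics/t3.png',s['image'])
s=snapshot('side');cv2.imwrite('pics/s3.png',cv2.resize(s['image'][150:370,80:330],None,fx=2.4,fy=2.4))"
```

```text
clock: 5.3
tool_pos: [0.4321, -0.283, 0.0156]
orientation: [180.0, -0.0, 0.0]
force: [0.7, -1.5, -0.5]
opening: 0.0259
clock: 6.8
tool_pos: [0.4315, -0.2827, 0.1448]
orientation: [-180.0, 0.1, 0.0]
force: [-0.2, -0.3, -3.7]
opening: 0.0259
```

View pics/s3.png

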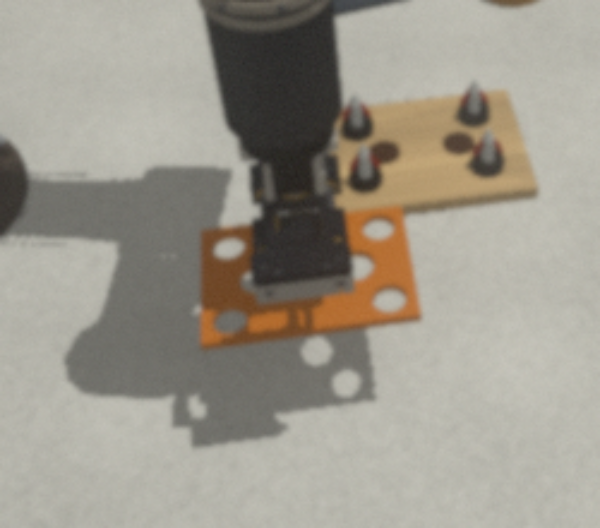

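View pics/t3.png

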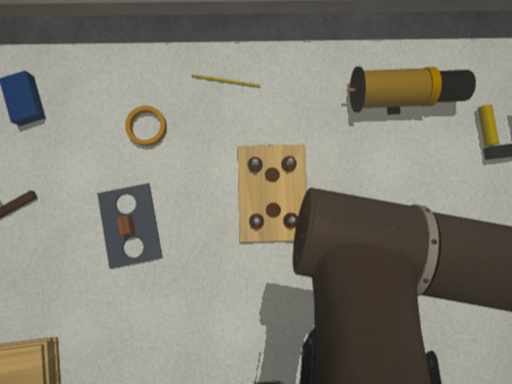

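The template is held at a 25.9 mm opening, level, with about 3.5 N on the wrist, which fits its mass. Next I'll measure how it sits in the hand, casting the hole centres onto the plate's mid-plane.

```bash
cat >> h.py <<'E'
def sideholes(s,guess,z):
    hsv=cv2.cvtColor(s["image"],cv2.COLOR_BGR2HSV)
    m=cv2.inRange(hsv,(0,0,0),(180,110,255)); out=[]
    n,l,st,ce=cv2.connectedComponentsWithStats(m,connectivity=4)
    for g in guess:
        i=l[int(round(g[1])),int(round(g[0]))]
        out.append(ce[i]); print(ce[i],st[i,4],cast(s,ce[i],z)[0])
    return np.array(out)
E
python3 - <<'E'
from h import *
S=snapshot("side"); o=ctrl.get_obs(); print(o["tool_pos"],o["orientation"])
g=np.array([(229,249),(378,230),(390,301),(231,322)])/2.4+[80,150]
p=sideholes(S,g,.1292+.004)
E
```

```text
[ 0.4317 -0.2829  0.1449] [-179.9832    0.0697    0.0139]
[174.8917 253.1917] 120 [ 0.3605 -0.241   0.1332]
[237.2062 245.0722] 97 [ 0.5003 -0.2403  0.1332]
[241.9504 274.8017] 121 [ 0.5006 -0.3246  0.1332]
[175.8796 283.4907] 108 [ 0.3612 -0.3243  0.1332]
```

The template sits in the hand within 1 mm of expected, centre (0.4307,-0.2826) against TCP (0.4317,-0.2829), with hole spacing 139.6 x 84 mm. Next I'll carry it to the jig, TCP target (0.5725,-0.025), at the same height.

```bash
python3 -m pendant '[[0.004,-0.007,0,0,0,0,-1],[0.014,-0.026,0,0,0,0,-1],[0.03,-0.055,0,0,0,0,-1],[0.048,-0.088,0,0,0,0,-1],[0.066,-0.121,0,0,0,0,-1],[0.084,-0.154,0,0,0,0,-1],[0.102,-0.187,0,0,0,0,-1],[0.118,-0.217,0,0,0,0,-1],[0.131,-0.24,0,0,0,0,-1],[0.138,-0.253,0,0,0,0,-1],[0.141,-0.258,0,0,0,0,-1],[0.141,-0.258,0,0,0,0,-1]]'
python3 -m pendant '[[0,0,0.005,0,0,0,-1],[0,0,0.015,0,0,0,-1],[0,0,0.02,0,0,0,-1],[0,0,0.02,0,0,0,-1]]'
python3 -c "
from h import *
go((.5725,-.025,.125))
s=snapshot('side');cv2.imwrite('pics/s4f.png',s['image']);cv2.imwrite('pics/s4.png',cv2.resize(s['image'][120:280,160:340],None,fx=3.6,fy=3.6,interpolation=cv2.INTER_CUBIC))"
```

```text
clock: 8.45
tool_pos: [0.5728, -0.0252, 0.1454]
orientation: [180.0, 0.0, 0.0]
force: [0.0, -0.4, -3.8]
opening: 0.0263
clock: 8.95
tool_pos: [0.5725, -0.0252, 0.1248]
orientation: [180.0, 0.1, -0.0]
force: [-0.6, 1.1, -3.7]
opening: 0.0257
shift [-0.     -0.0002 -0.0002] turn [ 0.0004  0.0013 -0.0001]
```

View pics/s4.png

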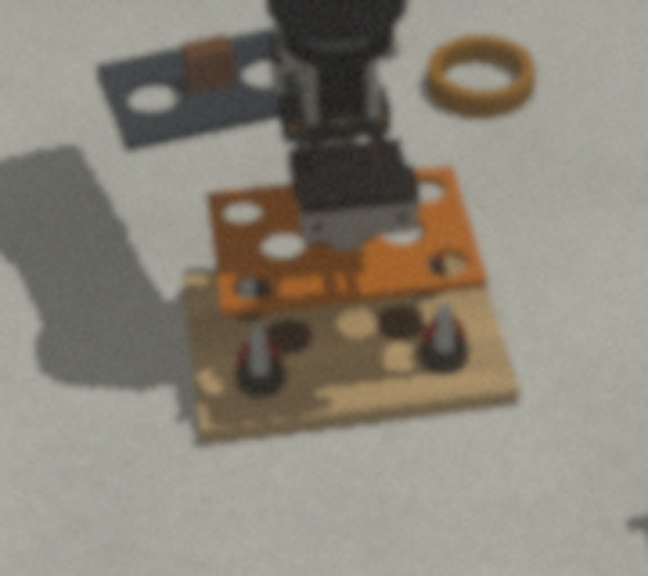

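The template hangs level over the jig at crop (347,240), its edges parallel to the base. The far bystanders are untouched. I'll lower until the tips just enter the holes (underside at about 66 mm), then look.

```bash
python3 -m pendant '[[0,0,0.008,0,0,0,-1],[0,0,0.018,0,0,0,-1],[0,0,0.028,0,0,0,-1],[0,0,0.037,0,0,0,-1],[0,0,0.043,0,0,0,-1],[0,0,0.043,0,0,0,-1],[0,0,0.043,0,0,0,-1]]'
python3 -c "
from h import *
go((.5725,-.025,.061))
s=snapshot('side');cv2.imwrite('pics/s5.png',cv2.resize(s['image'][120:280,160:340],None,fx=3.6,fy=3.6,interpolation=cv2.INTER_CUBIC))"
```

```text
clock: 9.88
tool_pos: [0.5733, -0.0249, 0.0828]
orientation: [-180.0, -0.0, 0.0]
force: [0.5, -0.8, -3.1]
opening: 0.0263
shift [-0.0008  0.0001  0.0218] turn [-0.     -0.0005  0.0003]
```

View pics/s5.png

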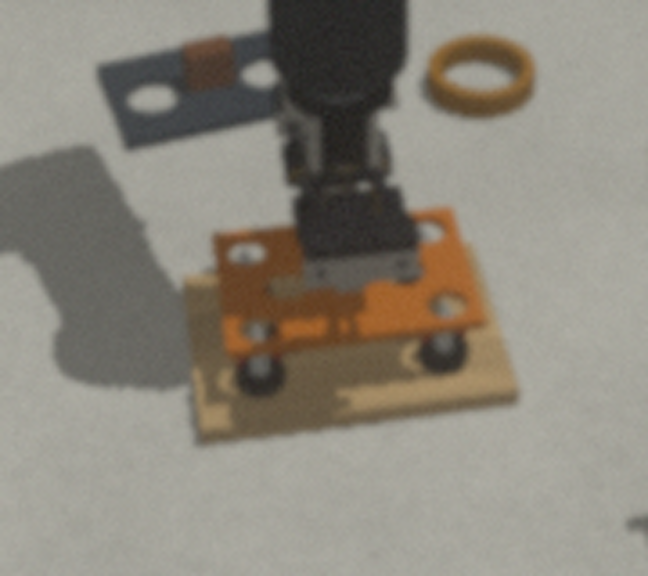

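The post tips show near the middle of the corner holes, for example crop (247,252) in the hole at (246,254). I'll lower on to the barbs and read the force.

```bash
python3 -m pendant '[[0,0,0.006,0,0,0,-1],[0,0,0.012,0,0,0,-1],[0,0,0.017,0,0,0,-1],[0,0,0.021,0,0,0,-1],[0,0,0.023,0,0,0,-1],[0,0,0.023,0,0,0,-1]]'
```

```text
clock: 10.68
tool_pos: [0.5724, -0.0251, 0.0595]
orientation: [180.0, 0.1, 0.0]
force: [-2.9, -0.5, -0.1]
opening: 0.0256
```

```bash
python3 -m pendant '[[0,0,0.0015,0,0,0,-1],[0,0,0.003,0,0,0,-1],[0,0,0.0045,0,0,0,-1],[0,0,0.0045,0,0,0,-1]]'; python3 -m pendant '[[0,0,0.0015,0,0,0,-1],[0,0,0.003,0,0,0,-1],[0,0,0.004,0,0,0,-1],[0,0,0.004,0,0,0,-1]]'
```

```text
clock: 11.18
tool_pos: [0.5734, -0.025, 0.0559]
orientation: [180.0, -0.1, 0.0]
force: [-3.2, -0.9, 7.1]
opening: 0.0259
clock: 11.68
tool_pos: [0.573, -0.0249, 0.0509]
orientation: [180.0, 0.0, 0.0]
force: [-2.5, -0.0, 3.3]
opening: 0.026
```

```bash
python3 -m pendant '[[0,0,0.0015,0,0,0,-1],[0,0,0.003,0,0,0,-1],[0,0,0.004,0,0,0,-1],[0,0,0.004,0,0,0,-1]]'; python3 -m pendant '[[-0.0005,0,0.001,0,0,0,-1],[-0.0005,0,0.002,0,0,0,-1],[-0.0005,0,0.002,0,0,0,-1]]'
python3 -c "
from h import *
s=snapshot('side');cv2.imwrite('pics/s6.png',cv2.resize(s['image'][120:280,160:340],None,fx=3.6,fy=3.6,interpolation=cv2.INTER_CUBIC))"
```

```text
clock: 12.18
tool_pos: [0.5732, -0.0248, 0.0467]
orientation: [-180.0, -0.0, 0.0]
force: [0.1, 0.2, -4.0]
opening: 0.026
clock: 12.55
tool_pos: [0.5728, -0.0248, 0.0456]
orientation: [-180.0, -0.1, 0.0]
force: [-2.9, 0.9, 2.5]
opening: 0.0257
```

View pics/s6.png

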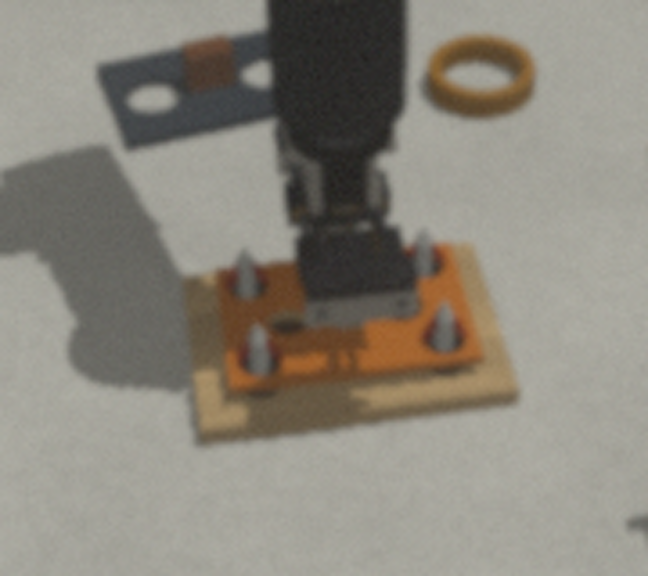

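All four posts stand through the holes with the red barbs above the plate. TCP z is 0.0456, matching an underside height of 30 mm. I'll press a little harder to be sure, then release.

```bash
python3 -m pendant '[[0,0,0.0015,0,0,0,-1],[0,0,0.003,0,0,0,-1],[0,0,0.003,0,0,0,-1]]'
```

```text
clock: 12.98
tool_pos: [0.5729, -0.0248, 0.0454]
orientation: [180.0, -0.1, 0.1]
force: [-12.6, 3.6, 31.3]
opening: 0.0262
```

It is seated hard: 31 N with no further travel. I'll relieve the press, open and retreat.

```bash
python3 -m pendant '[[0,0,-0.002,0,0,0,-1],[0,0,-0.004,0,0,0,-1],[0,0,-0.004,0,0,0,1],[0,0,-0.004,0,0,0,1],[0,0,-0.004,0,0,0,1],[0,0,-0.004,0,0,0,1],[0,0,-0.004,0,0,0,1],[0,0,-0.004,0,0,0,1],[0,0,-0.004,0,0,0,1],[0,0,-0.004,0,0,0,1]]'
```

```text
clock: 14.22
tool_pos: [0.5725, -0.0249, 0.0461]
orientation: [-180.0, -0.0, 0.0]
force: [0.2, 0.3, 1.2]
opening: 0.0871
```

```bash
python3 -m pendant '[[0,0,-0.01,0,0,0,1],[0,0,-0.03,0,0,0,1],[0,0,-0.055,0,0,0,1],[0,0,-0.085,0,0,0,1],[0,0,-0.12,0,0,0,1],[0,0,-0.16,0,0,0,1],[0,0,-0.2,0,0,0,1],[0,0,-0.2,0,0,0,1]]'
python3 -m pendant '[[-0.01,0.03,0,0,0,0,1],[-0.03,0.08,0,0,0,0,1],[-0.05,0.13,0,0,0,0,1],[-0.07,0.18,0,0,0,0,1],[-0.1,0.23,0,0,0,0,1],[-0.12,0.28,0,0,0,0,1],[-0.12,0.28,0,0,0,0,1],[-0.12,0.28,0,0,0,0,1]]'
python3 -c "
from h import *
s=snapshot('side');cv2.imwrite('pics/s7f.png',s['image']);cv2.imwrite('pics/s7.png',cv2.resize(s['image'][120:280,160:340],None,fx=3.6,fy=3.6,interpolation=cv2.INTER_CUBIC))
s=snapshot('top');cv2.imwrite('pics/t7.png',s['image'])"
```

```text
clock: 15.22
tool_pos: [0.5743, -0.0248, 0.2507]
orientation: [-179.9, -0.4, 0.0]
force: [0.2, -0.2, -0.8]
opening: 0.0878
clock: 16.23
tool_pos: [0.4522, -0.305, 0.2459]
orientation: [-180.0, 0.0, -0.1]
force: [1.1, 0.5, 0.1]
opening: 0.0879
```

View pics/s7.png

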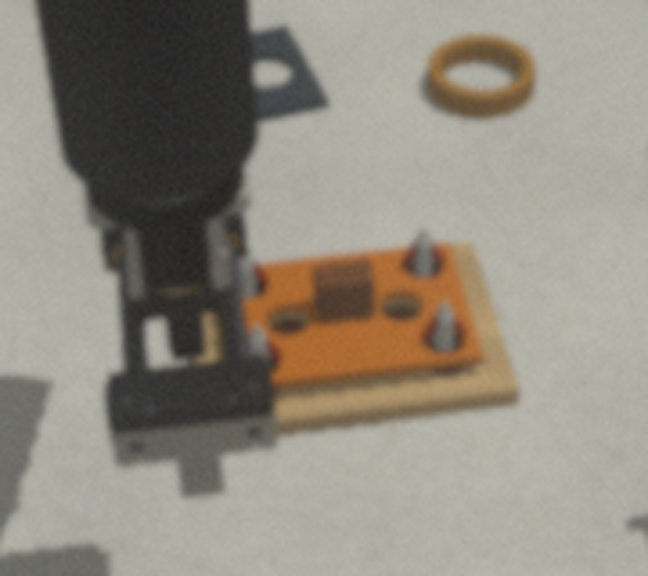

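View pics/t7.png

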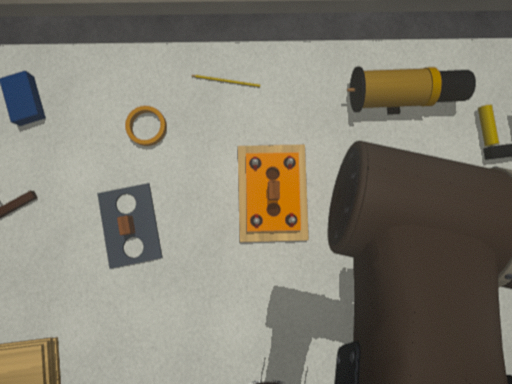

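The template lies centred on the jig at (273,192) in the top view. All four posts are through, and the grey template (130,225) and tape (146,126) have not moved. One numeric check, then I'll hand in.

Run:
```python
from h import *
T=snapshot("top"); hsv=cv2.cvtColor(T["image"],cv2.COLOR_BGR2HSV)
m=cv2.inRange(hsv,(4,190,100),(17,255,255)); m[:140]=0;m[250:]=0;m[:,:232]=0;m[:,310:]=0
c=max(cv2.findContours(m,0,1)[0],key=cv2.contourArea)
print(cv2.minAreaRect((cast(T,c[:,0,:],.038)[:,:2]*1000).astype(np.float32)))
# bystanders vs start
a=cv2.imread("pics/top0.png"); d=cv2.absdiff(a,T["image"]).max(2)
print("grey/tape diff",np.percentile(d[175:275,90:170],99),np.percentile(d[95:155,115:175],99))
ctrl.close_job()
```

```text
((572.015625, -24.06922149658203), (128.33697509765625, 188.31881713867188), 89.94514465332031)
grey/tape diff 37.0 37.0
the job is handed in; nothing more can be done
```

Run:
```python
import cv2,numpy as np
a=cv2.imread("pics/top0.png");b=cv2.imread("pics/t7.png")
print("bare table diff",np.percentile(cv2.absdiff(a,b).max(2)[290:380,100:220],99))
for n,(x,y,w,h) in dict(grey=(85,170,90,105),tape=(115,95,60,60)).items():
    p=[cv2.GaussianBlur(i[y:y+h,x:x+w],(3,3),0).mean(2) for i in(a,b)]
    print(n,cv2.phaseCorrelate(p[0],p[1]))
```

```text
bare table diff 37.0
grey ((-0.014674005998230655, -0.019119701871318284), 1.002687267371579)
tape ((-0.02926070682285342, 0.023060800272251214), 0.9962887706716216)
```

The amber template is seated on the jig with all four posts clicked through. It is released and the job is handed in at about 16 s of the 40 s allowed. I picked it up by the wooden grip, lowered it over the posts and pressed it straight down in small steps. The barbs gave way, and a final push read 31 N with no further travel. I then opened the gripper and backed away.

- **Seating:** at the end of the press the TCP stood at z = 0.0454 m, which puts the underside at about 30 mm, the collar height.
- **Position:** after release the plate centre measured (0.572, -0.024) m. The jig measured (0.571, -0.024) m from its base outline. The angle between them is about 0.4°. Both cameras showed the red barbs or the posts standing above the plate.
- **Bystanders:** comparing images from start to end, the grey template and the tape shifted less than 0.05 pixel. A raw pixel-difference check read 37 for both, but bare table reads the same, so that is image noise.
- **Disagreements:**
  - The two cameras differed by up to about 3 mm on the post tips.
  - A side force of 2 to 3 N appeared during the press, reaching 13 N at the final push, so the held plate was probably about 1 mm off in x.
- **Not checked directly:** I judged height and level after release only by eye in the side picture.

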